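Open the push-to-open stone sample cupboard

TASK

Open the sample cupboard that has the plain, smooth-faced door: press the shut door in until its touch catch lets go, and take the hand away so that the spring pops it ajar; then put the fingers behind its free edge and swing it wide open, about square to the cupboard, without gripping it. Finish with the hand clear; leave the ribbed door shut, and the mug, the easel and the loose sample tiles where they are.

Things in the scene. Friction and masses are not known exactly. Their poses are not given: they have to be found in the camera images.
- plain: White cupboard with the plain door, 178 wide, 170 deep, 200 high, fixed on a black plinth 30 high, 2 mm beside an equal one with the ribbed door (either may be left). Origin: centre of its underside. x points to its back (door side -x), y along the front, z up. The box's front edges lie at x = -85 mm, its top 230 above the counter.
- plain_face: Smooth grey stone facing, 160 wide (y), 178 high (z), 4 thick, on the outside of the plain door, 8 mm inside its edges. Origin: centre of its outer surface. It turns with the door: -x points out of the surface (cupboard to room), +y along the door from hinge to free edge, z up. Press it anywhere; easiest near the free edge.
- plain_board: Board of the plain door: light wood, 176 wide, 194 high, 14 thick, no handle; shut, it stands 7 mm off the box's front edges. Origin: centre of its inner surface; axes as the facing. Hinge line at y = -88, x = -14 mm; free edge at y = +88; top at z = +97 mm, 227 above the counter. Behind it the first 60 mm are empty, save the latch on the floor 85 mm from the hinge, in the lowest 45 mm.
- plain_hinge (a point): Top end of the plain door's hinge line, a vertical line at the outer corner of the door's board (227 above the counter).
- plain_door (a joint): Angle of the plain door, rad: 0 shut, negative pressed in, 1.57 square, 1.75 at most. Pressed 3 mm in, 150 mm from the hinge (about 5 N), the catch lets go (-0.019); firm stop at 5 mm (-0.034). When the hand leaves, the spring plunger pushes the door to about 0.46 and no further; it stays where left. Damped, light hinge (0.2 N m s/rad, 0.03 N m). The catch does not hold again.
- ribbed_door (a joint): Angle of the other cupboard's door, rad: 0 shut; same latch and hinge, hinged on the same side.
- ribbed_face: The ribbed stone facing of the other door, same size and place on its door, with nine upright half-round ribs that stand 5.5 mm proud of its flat. Origin: centre of the flat's outer surface; axes as for the plain facing.
- mug: White mug, 80 across, 95 high, loose on the counter in front of the cupboards. Origin: centre of its underside.
- easel: Small wooden easel with a dark stone tile leaning on it, 90 to 100 wide, about 112 high, loose on the counter. Origin: centre of its underside.
- tile_a: Marble sample tile 75 x 100 x 10 lying loose on top of the plain cupboard, towards its back. Origin: centre of its underside.
- tile_b: Concrete-grey sample tile 75 x 100 x 10 lying loose on top of the ribbed cupboard, towards its back. Origin: centre of its underside.

How it is judged (in metres and radians):
On the way, in this order (a step that is already met when the one before it is completed fails the run):
1. the plain door is pressed in (value of joint plain_door below -0.012 rad).
2. the plain door stands ajar (0.25 to 0.7 rad) by its own spring, the fingers off it (value of joint plain_door between 0.25 and 0.7 rad and contact force between the fingers and plain_face below 0.3 N and contact force between the fingers and plain_board below 0.3 N), for 0.1 s.
At the end, for the whole second after the job is handed in: The plain door stands open at least 1.3 rad (75 degrees) and still, the ribbed door is shut (within 0.05 rad), and mug, easel and both loose tiles are within 30 mm of where they began (value of joint plain_door above 1.3 rad and velocity of joint plain_door between -0.1 and 0.1 rad/s and value of joint ribbed_door below 0.05 rad and distance of each of mug, easel, tile_a, tile_b from where it was at the start of the episode below 0.03 m); the robot touches nothing.
It fails at once if the ribbed door is opened (value of joint ribbed_door above 0.06 rad).
It fails at once if the open door is gripped: fingers on its inside and its facing at once (value of joint plain_door above 0.1 rad and contact force between the fingers and plain_face above 1 N and contact force between the fingers and plain_board above 1 N).
It fails at once if the mug, the easel or a loose tile is lifted, carried or knocked away (distance of any of mug, easel, tile_a, tile_b from where it was at the start of the episode above 0.03 m).
It also fails if it takes over 54 s, if anything falls off the work surface, if the arm or the gripper's body presses on something with over 40 N, if the wrist force passes 120 N, or if a joint passes its speed limit or range.

ROBOT

A 6-joint arm with a two-finger parallel gripper is mounted at the origin on the work surface. World frame = base frame: x ahead of the robot, y to its left, z up, the work surface at z = 0. Lengths are in m, angles in degrees, forces in N, time in s.
With the tool pointing down it reaches from about 0.4 to 0.825 m from the base axis. Payload 7 kg.
Tool frame: the origin (TCP) lies at the very end of the fingers, on their centre line; the grasp point (between the pads) lies 19 mm behind it (ctrl.pinch_z is the distance from the TCP to the grasp point, in m); z points along the fingers, x is the direction in which the jaws open and shut, and the axes are right-handed (so a half turn about z gives the same grasp; the last joint's range is limited). The gripper opens to 88 mm and grips with 3 to 60 N. Pads are 19 mm wide; open, the fingers measure 130 mm over their backs; the gripper's body (78 mm by 193 mm) begins 47 mm behind the grasp point.
Start: joints at [-58.092, 20.546, 0.682, 0, -70.136, -16.507], TCP at [0.179, -0.651, 0.199] pointing down, gripper open.
Joint ranges: [-176.03, 176.03], [-82.01, 121.73], [-58.28, 71.71], [-173.87, 95.51], [-174.79, -0.11], [-173.66, 173.66]. Speed limits (degrees/s): [136.94, 136.94, 172.46, 180, 180, 180].

INTERFACE

Orientations are given as [roll, pitch, yaw] about the fixed x, y, z axes, in that order (R = Rz(yaw) Ry(pitch) Rx(roll)).
In Python, from plant import ctrl gives the robot as it stands.
- The arm moves only by the tool carry_out, never from a script. Its argument "increments" is a list of rows, each a list of 7 numbers: the turn, a rotation vector about the world's x, y, z in degrees, then the shift along the world's x, y, z in mm, then the closure, from 0 (fully open) to 1 (shut). In form: [[ax, ay, az, dx, dy, dz, grip], ...]. A call has 1 to 20 rows; each row is the pose to reach, as a shift and turn from the pose commanded when the call began; what a row does not reach only later rows make up. A row lasts 1/8 s, in which the tool goes at most 62.5 mm and 10.7 degrees, less where a joint would pass 70% of its speed; a pose out of reach is approached as far as the arm can. A call with a gripper value outside its range is refused whole. The fingers move at their own pace and stop on an object; the grip force is fixed at half the most. Time passes only in rows, so rows that repeat a pose let the fingers close. It gives the time, the measured TCP pose, the force and the opening at its end, in the units of the state.
- ctrl.get_obs(): the state, without advancing time (a new reading comes with each control period).
- ctrl.snapshot(name): name is "scene" or "top"; returns a dict with "pixels" (480x640x3 uint8, blue, green, red), "intrinsics" (3x3 intrinsics, pixels), "rvec" (rotation vector, rad) and "tvec" (3), from world to camera coordinates, as OpenCV has them. Camera axes: x right, y down, z forward; pixel columns grow to the right and rows downward; lengths in m; the calibration is good to about 2 mm. A picture is of the moment at which its call begins. There is no depth.
- ctrl.close_job(): hands the job in, once; it reports no verdict.
Trained networks look in a picture, given as the dict that the camera call returned (one of the last four; its "shot" number tells which), for a name from the list of things; names that differ only in an ending like _2 or _b are one class to them, and where a whole thing is asked for, a point or a joint stands for the part that bears it (a point fixed in the world has none). Each returns a list of dicts, best first, with "confidence" (0 to 1); they miss things now and then, are a little off and sometimes report something else, mostly with a low value. They report only what shows in the picture. A call takes as long as a camera call.
- ctrl.search_frame(picture, label): "centre" ([x, y, z] in m, in world coordinates, good to about 4 mm: the middle of the surface that is visible of it).
- ctrl.outline_of(picture, label): "pixels" (480x640 bool, what is visible of it).
The state is a dict: "clock": time; "joint_pos": joint angles; "qvel": joint speeds; "tau": joint torques, N m; "tool_pos": TCP position; "orientation": TCP orientation; "force": force on the tool from outside, world axes, zero at the start; "moment": the same for the moment, N m; "opening": finger opening in m.
Only numpy, scipy, OpenCV 4.12 (cv2) and the standard library are available. Lean on these libraries where they do the work, as an engineer would, in place of code of your own. Each camera call takes 0.05 s, during which the arm holds its last target. There are 200 camera calls.

## Working session

There is one attempt and no reset: what is moved stays moved. The work goes in short steps, Python scripts to look and compute and a tool call to move; the robot and the scene stay as the last step left them, time stands still between calls to the robot, and variables do not carry over. Pictures are saved under pics/ and viewed, about 8 in all and at most 12, crops included, and the job is handed in when it is done.

Besides the shell and the picture viewer there is one more tool, called after "Request:" as name(argument=value, ...) on one line, values as JSON. carry_out: Moves the arm, as the interface text tells. Its arguments: {"type":"object","properties":{"increments":{"type":"array"}},"required":["increments"]}

```bash
ls; mkdir -p pics; cat > h.py <<'E'
import numpy as np, cv2
from plant import ctrl
def proj(p,P):
    return cv2.projectPoints(np.float64(P).reshape(-1,1,3),p["rvec"],p["tvec"],p["intrinsics"],None)[0][:,0]
def onplane(p,uv,n,d):
    "pixel ray with plane n.X=d"
    R=cv2.Rodrigues(np.float64(p["rvec"]))[0]; c=-R.T@np.ravel(p["tvec"])
    r=R.T@np.linalg.inv(p["intrinsics"])@[uv[0],uv[1],1]
    return c+r*(d-np.dot(n,c))/np.dot(n,r)
E
python3 - <<'E'
from h import *
for n in("scene","top"):
    p=ctrl.snapshot(n); cv2.imwrite(f"pics/{n}0.png",p["pixels"])
    R=cv2.Rodrigues(np.float64(p["rvec"]))[0]; print(n,"cam",(-R.T@np.ravel(p["tvec"])).round(3),p["intrinsics"][0][0])
    for l in "plain plain_face plain_board plain_hinge ribbed_face mug easel tile_a tile_b".split():
        print(l,[(np.round(d["centre"],3).tolist(),round(d["confidence"],2)) for d in ctrl.search_frame(p,l)][:3])
o=ctrl.get_obs(); print(o)
E
```

```text
pics
scene cam [ 1.019 -0.409  0.943] 477.86754188520916
plain [([0.431, -0.158, 0.232], 0.58)]
plain_face [([0.471, -0.09, 0.197], 0.88)]
plain_board [([0.474, -0.106, 0.226], 0.92)]
plain_hinge [([0.471, -0.096, 0.226], 0.94)]
ribbed_face [([0.642, -0.208, 0.195], 0.89)]
mug [([0.747, 0.234, 0.057], 0.73)]
easel [([0.491, 0.383, 0.056], 0.81), ([0.467, -0.098, 0.227], 0.63)]
tile_a [([0.393, -0.21, 0.244], 0.98), ([0.524, -0.304, 0.24], 0.83), ([0.639, -0.206, 0.196], 0.33)]
tile_b [([0.393, -0.21, 0.244], 0.98), ([0.524, -0.304, 0.24], 0.83), ([0.639, -0.206, 0.196], 0.33)]
top cam [0.384 0.069 1.453] 601.9868563436258
plain [([0.424, -0.15, 0.231], 0.66), ([0.461, -0.091, 0.223], 0.4)]
plain_face [([0.463, -0.092, 0.17], 0.83)]
plain_board [([0.455, -0.095, 0.229], 0.93), ([0.387, -0.207, 0.236], 0.56)]
plain_hinge [([0.459, -0.095, 0.223], 0.83)]
ribbed_face [([0.614, -0.186, 0.198], 0.6), ([0.749, 0.242, 0.038], 0.17)]
mug [([0.75, 0.236, 0.038], 0.86)]
easel [([0.483, 0.388, 0.061], 0.95)]
tile_a [([0.516, -0.301, 0.238], 0.89), ([0.387, -0.207, 0.237], 0.62), ([0.48, 0.389, 0.06], 0.23)]
tile_b [([0.516, -0.301, 0.238], 0.89), ([0.387, -0.207, 0.237], 0.62), ([0.48, 0.389, 0.06], 0.23)]
{'clock': 1.0, 'joint_pos': array([-5.80924544e+01,  2.05467666e+01,  6.80693363e-01, -1.83955773e-03,
       -7.01355060e+01, -1.65057073e+01]), 'qvel': array([ 0.123793  ,  0.00067447,  0.08666448, -0.06461709,  0.17170621,
       -0.08792475]), 'tau': array([-1.64246339e-04, -5.82392907e+01,  2.93304133e+01,  7.00257227e+00,
        1.25265823e-02,  4.88099801e-06]), 'tool_pos': array([ 0.17923813, -0.65072989,  0.19874123]), 'orientation': array([ 1.79998790e+02, -2.00573841e-03,  1.05401213e+02]), 'force': array([-1.47213202, -0.63773716, -0.67877575]), 'moment': array([0.02463126, 0.02852318, 0.01756195]), 'opening': 0.08732264420550302}
```

View pics/scene0.png

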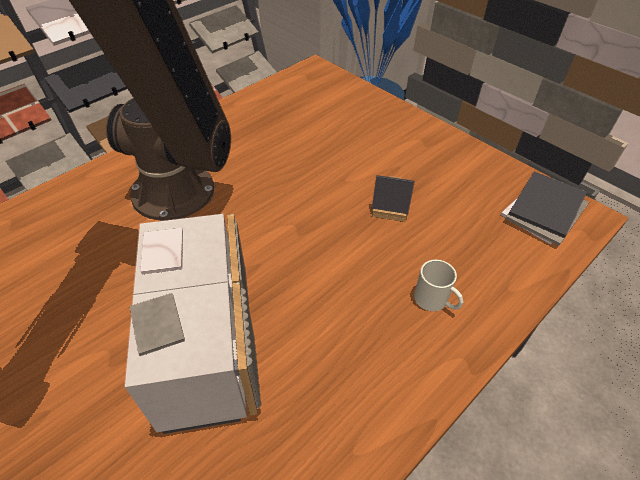

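View pics/top0.png

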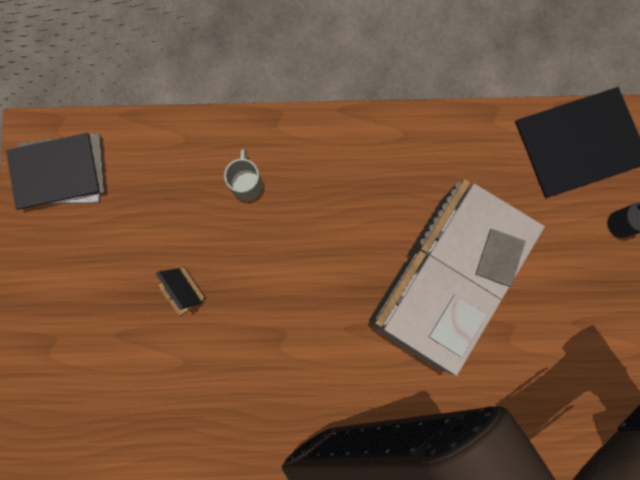

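The top view shows two cupboards whose shared top has corners near (473,183), (543,227), (457,374) and (385,328). Their doors are on the upper-left side, the plain one nearer the robot (wooden strip from about (422,255) to (380,325)). Next I fit the box rectangle.

```bash
cat > m.py <<'E'
from h import *
p=ctrl.snapshot("top"); im=p["pixels"]
cv2.imwrite("pics/c1.png",cv2.resize(im[170:390,350:560],None,fx=2.7,fy=2.7,interpolation=cv2.INTER_CUBIC))
for l in("plain","plain_board","plain_face","ribbed_face","tile_a"):
    for d in ctrl.outline_of(p,l)[:2]:
        m=np.uint8(d["pixels"]); r=cv2.minAreaRect(cv2.findNonZero(m)); b=cv2.boxPoints(r)
        z=.227 if "board" in l else .23 if l=="plain" else .219
        print(l,round(d["confidence"],2),m.sum(),b.round(0).tolist(),[onplane(p,q,[0,0,1],z)[:2].round(4).tolist() for q in b])
E
python3 m.py
```

```text
plain 0.6 7591 [[365.0, 325.0], [413.0, 244.0], [504.0, 298.0], [455.0, 379.0]] [[0.3895, -0.0234], [0.5527, -0.1298], [0.4371, -0.3082], [0.2782, -0.1994]]
plain_board 0.58 692 [[368.0, 324.0], [420.0, 250.0], [430.0, 257.0], [378.0, 331.0]] [[0.3918, -0.0315], [0.5396, -0.1435], [0.5253, -0.1624], [0.378, -0.0503]]
plain_face 0.72 544 [[369.0, 318.0], [410.0, 252.0], [417.0, 256.0], [375.0, 323.0]] [[0.4028, -0.0328], [0.5372, -0.1236], [0.5281, -0.1372], [0.394, -0.0463]]
ribbed_face 0.83 701 [[407.0, 253.0], [454.0, 178.0], [462.0, 183.0], [415.0, 258.0]] [[0.5349, -0.1171], [0.6926, -0.2239], [0.6814, -0.2402], [0.5241, -0.1332]]
tile_a 0.69 1951 [[428.0, 337.0], [454.0, 293.0], [488.0, 313.0], [462.0, 357.0]] [[0.3619, -0.152], [0.4501, -0.2096], [0.4081, -0.2768], [0.3206, -0.2186]]
tile_a 0.62 1820 [[475.0, 275.0], [490.0, 228.0], [526.0, 239.0], [512.0, 286.0]] [[0.4853, -0.2557], [0.5838, -0.2921], [0.5585, -0.3668], [0.4605, -0.3296]]
```

View pics/c1.png

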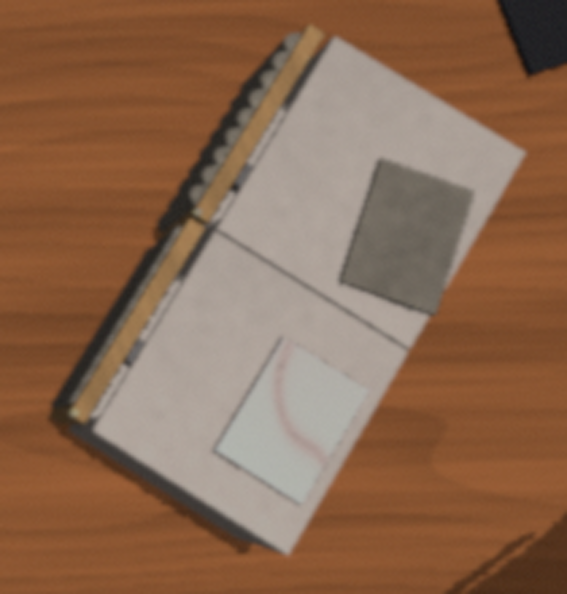

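The crop shows the box-top corners at (334,37), (525,153), (289,555) and (95,432), with the seam at the front at (217,232). I'll fit the known 358 x 170 rectangle to those.

```bash
cat > fit.py <<'E'
from h import *
from scipy.optimize import least_squares
p=ctrl.snapshot("top")
uv=np.array([(334,37),(525,153),(289,555),(95,432),(217,232)])/2.7+[350,170]
# plain frame: far front (ribbed end) y=+89+2+178
L=np.array([(-85,269),(85,269),(85,-89),(-85,-89),(-85,90)])/1e3
W=lambda s,P:np.c_[s[0]+np.cos(s[2])*P[:,0]-np.sin(s[2])*P[:,1],s[1]+np.sin(s[2])*P[:,0]+np.cos(s[2])*P[:,1]]
T=np.array([onplane(p,q,[0,0,1],.23)[:2] for q in uv])
r=least_squares(lambda s:(W(s,L)-T).ravel(),[.42,-.16,np.radians(-123)])
s=r.x; print("pose",s[:2].round(4),np.degrees(s[2]).round(2),"res mm",(1e3*(W(s,L)-T)).round(1).tolist())
np.save("s.npy",s)
names=dict(hinge=(-106,-88),face=(-110,0),press=(-110,62),free=(-106,88),squarefree=(-106-176,-88))
for k,v in names.items(): print(k,W(s,np.array([v])/1e3)[0].round(4))
print("n",-np.cos(s[2]),-np.sin(s[2]),"yaxis",-np.sin(s[2]),np.cos(s[2]))
E
python3 fit.py
```

```text
pose [ 0.4053 -0.1836] -123.71 res mm [[0.3, -0.3], [0.4, -0.8], [-1.3, -0.6], [-0.4, 1.2], [0.9, 0.6]]
hinge [ 0.3909 -0.0466]
face [ 0.4663 -0.0921]
press [ 0.5179 -0.1265]
free [ 0.5373 -0.1442]
squarefree [0.4885 0.0998]
n 0.5549225758417924 0.8319019983273932 yaxis 0.8319019983273932 -0.5549225758417924
```

Request:
carry_out(increments=[[0,0,0,0,0,60,1],[0,0,5,0,0,120,1],[0,0,10,0,0,170,1],[0,0,15,34,52,170,1],[0,0,20,68,104,170,1],[0,0,25,102,157,170,1],[0,0,30,136,209,170,1],[0,0,35,170,261,170,1],[0,0,41,204,314,170,1],[0,0,41,238,366,170,1],[0,0,41,272,418,170,1],[0,0,41,306,470,170,1],[0,0,41,340,522,170,1],[0,0,41,370,575,170,1],[0,0,41,370,575,170,1],[0,0,41,370,575,170,1]])

```text
clock: 3.35
tool_pos: [0.5491, -0.0756, 0.3687]
orientation: [-180.0, -0.0, 146.5]
force: [-0.1, -0.2, 0.0]
opening: 0.0005
```

Request:
carry_out(increments=[[0,0,0,0,0,-60,1],[0,0,0,0,0,-120,1],[0,0,0,0,0,-160,1],[0,0,0,0,0,-174,1],[0,0,0,-11,-17,-174,1],[0,0,0,-22,-33,-174,1],[0,0,0,-22,-33,-174,1],[0,0,0,-22,-33,-174,1]])

```text
clock: 4.35
tool_pos: [0.5276, -0.1092, 0.196]
orientation: [179.9, 0.1, 146.4]
force: [0.4, 0.4, -0.5]
opening: 0.0003
```

```bash
python3 - <<'E'
from h import *
p=ctrl.snapshot("scene"); im=p["pixels"]
cv2.imwrite("pics/c2.png",cv2.resize(im[100:440,100:340],None,fx=1.75,fy=1.75,interpolation=cv2.INTER_CUBIC))
print(ctrl.get_obs()["force"])
E
```

```text
[-0.15695568  0.45162996  0.15237371]
```

View pics/c2.png

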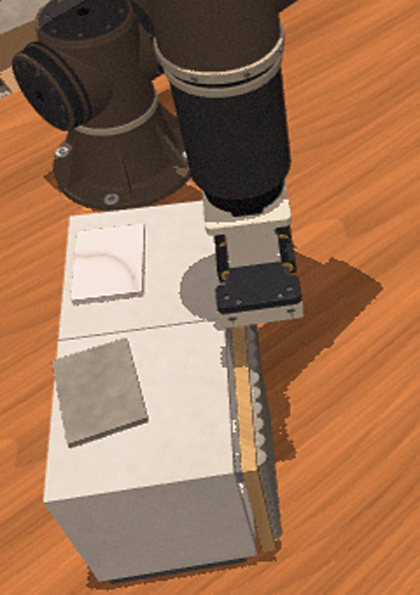

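The hand is in front of the plain door's free side at about crop (265,310), clear of the ribbed door and of the tops. Now I press in.

Request:
carry_out(increments=[[0,0,0,-2,-3,0,1],[0,0,0,-4,-6,0,1],[0,0,0,-5,-8,0,1],[0,0,0,-6,-9,0,1],[0,0,0,-6,-9,0,1]])

```text
clock: 5.03
tool_pos: [0.5212, -0.1178, 0.1948]
orientation: [180.0, 0.0, 146.4]
force: [0.4, -0.2, -0.4]
opening: 0.0005
```

Request:
carry_out(increments=[[0,0,0,-1,-1.5,0,1],[0,0,0,-1.5,-2.5,0,1],[0,0,0,-1.5,-2.5,0,1]])

```text
clock: 5.4
tool_pos: [0.5203, -0.1194, 0.1947]
orientation: [179.9, 0.0, 146.4]
force: [1.9, 5.1, -1.4]
opening: 0.0007
```

Request:
carry_out(increments=[[0,0,0,-1,-1.5,0,1],[0,0,0,-1,-1.5,0,1]])

```text
clock: 5.65
tool_pos: [0.5193, -0.1208, 0.1948]
orientation: [179.9, 0.0, 146.4]
force: [1.7, 4.6, -0.2]
opening: 0.0001
```

Request:
carry_out(increments=[[0,0,0,-0.5,-1,0,1],[0,0,0,-1,-1.5,0,1],[0,0,0,-1,-1.5,0,1]])

```text
clock: 6.02
tool_pos: [0.5183, -0.1223, 0.1948]
orientation: [179.9, 0.0, 146.4]
force: [1.3, 6.1, 0.7]
opening: 0.0008
```

Request:
carry_out(increments=[[0,0,0,-0.5,-1,0,1],[0,0,0,-1,-1.5,0,1],[0,0,0,-1,-1.5,0,1]])

```text
clock: 6.4
tool_pos: [0.5181, -0.1227, 0.1948]
orientation: [179.8, 0.0, 146.4]
force: [2.5, 10.1, -1.0]
opening: 0.0004
```

The force is rising on the firm stop, so the catch has let go. I'm backing off.

Request:
carry_out(increments=[[0,0,0,25,38,0,1],[0,0,0,55,82,0,1],[0,0,0,84,126,0,1],[0,0,0,84,126,60,1],[0,0,0,84,126,120,1],[0,0,0,84,126,150,1],[0,0,0,84,126,150,1],[0,0,0,84,126,150,1],[0,0,0,84,126,150,1]])

```text
clock: 7.52
tool_pos: [0.6002, 0.0011, 0.3434]
orientation: [-179.9, -0.1, 146.4]
force: [0.2, 0.2, -0.6]
opening: 0.0004
```

```bash
python3 - <<'E'
from h import *
p=ctrl.snapshot("top"); im=p["pixels"]; p2=ctrl.snapshot("scene")
a=cv2.resize(im[170:390,330:560],(410,392)); b=cv2.resize(p2["pixels"][150:440,100:340],(390,471))
c=np.zeros((471,800,3),np.uint8); c[:392,:410]=a; c[:,410:]=b; cv2.imwrite("pics/c3.png",c)
E
```

```text
(no output)
```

View pics/c3.png

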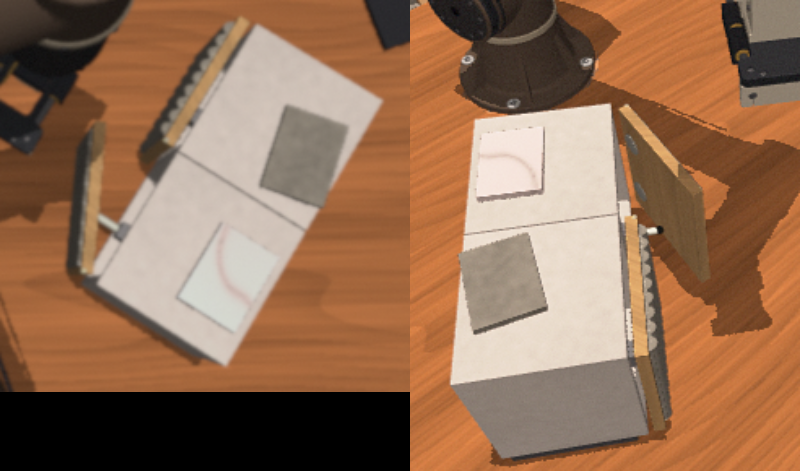

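The door stands ajar at about 0.46 rad. Its free edge is near (97,130) in the left half, with a wide gap to the ribbed door. I'll go in above that gap, then down.

Request:
carry_out(increments=[[0,0,0,-25,-42,0,1],[0,0,0,-50,-84,0,1],[0,0,0,-67,-112,0,1],[0,0,0,-67,-112,0,1],[0,0,0,-67,-112,-30,1],[0,0,0,-67,-112,-60,1],[0,0,0,-67,-112,-90,1],[0,0,0,-67,-112,-120,1],[0,0,0,-67,-112,-148,1],[0,0,0,-67,-112,-148,1],[0,0,0,-67,-112,-148,1]])

```text
clock: 9.0
tool_pos: [0.5345, -0.1106, 0.1977]
orientation: [180.0, 0.1, 146.4]
force: [-0.2, -0.1, 0.9]
opening: 0.0003
```

No contact on the way in. Now the first part of the swing, up to about 1.0 rad.

Request:
carry_out(increments=[[0,0,0,2,8,0,1],[0,0,0,4,16,0,1],[0,0,0,6,24,0,1],[0,0,0,7,31,0,1],[0,0,0,9,41,0,1],[0,0,0,10,51,0,1],[0,0,0,11,60,0,1],[0,0,0,11,70,0,1],[0,0,0,10,80,0,1],[0,0,0,9,90,0,1]])

```text
clock: 10.25
tool_pos: [0.5427, -0.0201, 0.1967]
orientation: [180.0, 0.0, 146.4]
force: [0.1, -1.2, 1.4]
opening: 0.0002
```

```bash
python3 - <<'E'
from h import *
p=ctrl.snapshot("top"); im=p["pixels"]; p2=ctrl.snapshot("scene")
a=cv2.resize(im[170:390,330:560],(410,392)); b=cv2.resize(p2["pixels"][150:440,100:340],(390,471))
c=np.zeros((471,800,3),np.uint8); c[:392,:410]=a; c[:,410:]=b; cv2.imwrite("pics/c4.png",c)
E
```

```text
(no output)
```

View pics/c4.png

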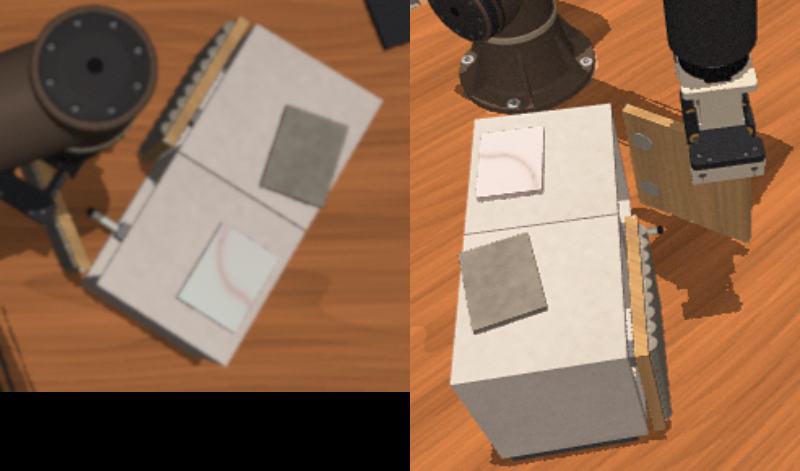

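The door is following the fingers: its inside face is against them, and the opening is about 1.0 rad. I'll go on to square.

Request:
carry_out(increments=[[0,0,0,-2,8,0,1],[0,0,0,-4,15,0,1],[0,0,0,-6,23,0,1],[0,0,0,-8,30,0,1],[0,0,0,-12,37,0,1],[0,0,0,-15,44,0,1],[0,0,0,-19,51,0,1],[0,0,0,-22,57,0,1],[0,0,0,-27,63,0,1],[0,0,0,-32,69,0,1],[0,0,0,-36,74,0,1],[0,0,0,-40,79,0,1],[0,0,0,-43,81,0,1],[0,0,0,-43,81,0,1]])

```text
clock: 12.1
tool_pos: [0.4995, 0.0605, 0.1968]
orientation: [180.0, -0.0, 146.4]
force: [-1.2, -0.2, -0.3]
opening: 0.0009
```

Now back off from the door along its normal, and up.

Request:
carry_out(increments=[[0,0,0,10,-7,0,1],[0,0,0,25,-17,0,1],[0,0,0,42,-28,0,1],[0,0,0,42,-28,50,1],[0,0,0,42,-28,100,1],[0,0,0,42,-28,150,1],[0,0,0,90,-28,200,1],[0,0,0,140,-28,200,1],[0,0,0,180,-28,200,1],[0,0,0,180,-28,200,1],[0,0,0,180,-28,200,1]])

```text
clock: 13.48
tool_pos: [0.6804, 0.0312, 0.3957]
orientation: [-179.9, -0.0, 146.3]
force: [-0.5, -1.6, 0.2]
opening: 0.0005
```

```bash
python3 - <<'E'
from h import *
p=ctrl.snapshot("top"); im=p["pixels"]; p2=ctrl.snapshot("scene")
for l in("mug","easel","tile_a"): print(l,[(np.round(d["centre"],3).tolist(),round(d["confidence"],2)) for d in ctrl.search_frame(p,l)][:2],[(np.round(d["centre"],3).tolist(),round(d["confidence"],2)) for d in ctrl.search_frame(p2,l)][:2])
s=np.load("s.npy");n=-np.array([np.cos(s[2]),np.sin(s[2])]);e=np.array([n[1],-n[0]])
for th in(1.3,1.57,1.75):
    d=np.cos(th)*e+np.sin(th)*n; q=proj(p,[[*([.3909,-.0466]+.176*d),.227]])[0]
    print(th,q.round(0),((q-[330,170])*410/230).round(0))
a=cv2.resize(im[170:390,330:560],(410,392)); b=cv2.resize(p2["pixels"][150:440,100:340],(390,471))
c=np.zeros((471,800,3),np.uint8); c[:392,:410]=a; c[:,410:]=b; cv2.imwrite("pics/c5.png",c)
E
```

```text
mug [([0.753, 0.21, 0.044], 0.88)] [([0.749, 0.234, 0.06], 0.69)]
easel [([0.48, 0.396, 0.074], 0.85)] [([0.505, 0.374, 0.021], 0.71)]
tile_a [([0.387, -0.206, 0.236], 0.73)] [([0.522, -0.304, 0.241], 0.9), ([0.392, -0.21, 0.245], 0.58)]
1.3 [317. 260.] [-23. 160.]
1.57 [302. 278.] [-49. 192.]
1.75 [295. 291.] [-62. 217.]
```

View pics/c5.png

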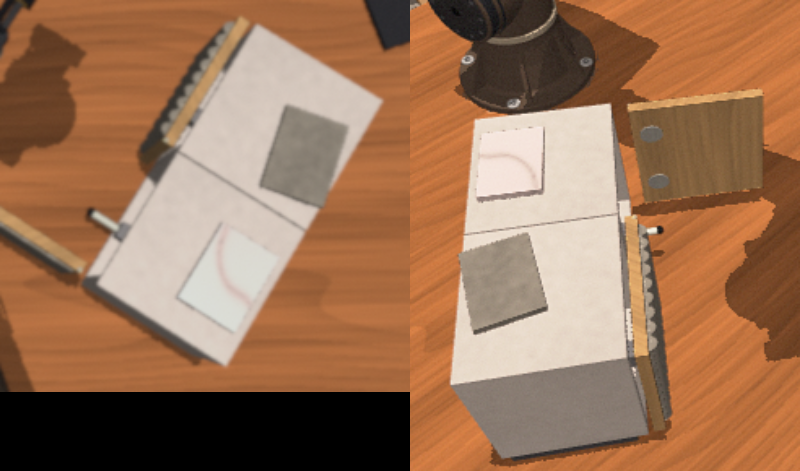

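The door is about square: its slope in the image (0.75) lies between those predicted for 1.57 rad (0.64) and 1.3 rad (1.1), nearer square. The ribbed door is shut and both tiles are unmoved.

```bash
python3 -c "
from h import *
print(ctrl.get_obs()['qvel'].round(2)); print(ctrl.close_job())"
```

```text
[ 0.03  0.38 -0.    0.04 -0.06 -0.18]
the job is handed in; nothing more can be done
None
```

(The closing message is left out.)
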